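# Find the loaded parts tin and push it into the holding bay

## Robot

A 7-joint arm with a two-finger parallel gripper is mounted at the origin on a cart in front of the work surface, level with it; the furniture and walls round the work are solid. World frame = base frame: x ahead of the robot, y to its left, z up, the work surface at z = 0. Lengths are in m, angles in rad, forces in N, time in s.
With the tool pointing down it reaches from about 0.425 to 1.025 m from the base axis. Payload 9.4 kg.
Tool frame: the origin (TCP) lies midway between the tips of the shut fingers; the grasp point (between the pads) lies 19 mm behind it; x points along the fingers, y is the direction in which the jaws open and shut, and the axes are right-handed (so a half turn about x gives the same grasp; the last joint's range is limited). The gripper opens to 93 mm and grips with 3 to 60 N. Pads are 15 mm wide; open, the fingers measure 128 mm over their backs; the gripper's body (75 mm by 188 mm) begins 65 mm behind the grasp point.
Start: joints at [-1.191, 0.599, -0.003, 1.599, 0.002, 0.943, -0.08], TCP at [0.32, 0.651, 0.219] pointing down, gripper open.
Joint ranges: [-2.57, 2.57], [-0.35, 1.97], [-1.29, 1.29], [0.11, 2.56], [-1.05, 4.19], [0.11, 1.86], [-2.63, 2.63]. Speed limits (rad/s): [2.22, 2.22, 3.01, 3.01, 3.14, 3.14, 3.14].

## Interface

Orientations are given as a rotation vector (axis times angle).
In Python, from plant import status, cams, workorder gives the robot as it stands. The module is installed in compiled form; this text tells all that it offers.
- The arm moves only by the shell command python3 -m handwheel 'ROWS' [FORCE]. ROWS is JSON, a list of rows, each an object of numbers: "grip": the closure, from 0 (fully open) to 1 (shut); "tx", "ty", "tz": the shift along the tool's x, y, z in cm; "turn": the turn about the tool's x in degrees. A call has 1 to 8 rows; each row is the pose to reach, as a shift and turn from the pose commanded when the call began, along the tool's axes at that moment; what a row does not reach only later rows make up. A row lasts 1/8 s, in which the tool goes at most 62.5 mm and 10.7 degrees, less where a joint would pass 70% of its speed; a pose out of reach is approached as far as the arm can. A call with a gripper value outside its range is refused whole. The fingers move at their own pace and stop on an object; FORCE is the grip in N (left out, the last holds). Time passes only in rows, so rows that repeat a pose let the fingers close. It gives the time, the measured TCP pose, the force and the opening at its end, in the units of the state.
- status.get_state(): the state, without advancing time (a new reading comes with each control period).
- cams.capture(name): name is "side" or "top"; returns a dict with "image" (480x640x3 uint8, red, green, blue), "z_map" (480x640 float32, m along the optical axis (not along the pixel's ray), 0 where there is no reading), "fx", "fy", "cx", "cy" (pixels), "k1" (the pictures are not rectified: a ray, as slopes to the right and down, at radius r is drawn at 1 + k1 r^2 times it, then the intrinsics apply), "R" (3x3) and "t" (3): a world point X has camera coordinates R X + t. Camera axes: x right, y down, z forward; pixel columns grow to the right and rows downward; lengths in m; the calibration is good to about 2 mm. A picture is of the moment at which its call begins.
- workorder.job_done(): hands the job in, once; it reports no verdict.
The state is a dict: "time": time; "qpos": joint angles; "joint_velocities": joint speeds; "effort": joint torques, N m; "ee_pos": TCP position; "tool_rot": TCP orientation; "wrist_force": force on the tool from outside, world axes, zero at the start; "ft_torque": the same for the moment, N m; "gripper_width": finger opening in m.
Only numpy, scipy, OpenCV 4.12 (cv2) and the standard library are available. Lean on these libraries where they do the work, as an engineer would, in place of code of your own. Each camera call takes 0.05 s, during which the arm holds its last target.

## Task

One of the three green tins is loaded with steel parts, the other two are empty. Lift the tins clear of the board by their handle bars, one after another, until you have felt which is the loaded one, and push that tin, standing upright, under the two bars of the wooden holding bay until it is fully home against the back stop. The empty tins must end standing where they stood, and the tub, the jars and the sanding block stay undisturbed.

Things in the scene. Friction and masses are not known exactly. Their poses are not given: they have to be found in the camera images.
- tin_a_mid (a point): one of three look-alike green round tins with closed steel lids, 84 mm across, 82 mm high over all: body to 56 mm, then a dark wooden handle bar 60 mm long, 14 mm wide, from 66 to 82 mm above the underside, fixed across the lid's middle on two short posts. The point lies on the tin's axis 41 mm above its underside (33 mm below the bar's middle); own y runs along the bar, z up. A tin weighs 0.2 to 0.25 kg empty, 0.7 to 1.0 kg loaded; which one is loaded changes
- tin_b_mid (a point): one of three look-alike green round tins with closed steel lids, 84 mm across, 82 mm high over all: body to 56 mm, then a dark wooden handle bar 60 mm long, 14 mm wide, from 66 to 82 mm above the underside, fixed across the lid's middle on two short posts. The point lies on the tin's axis 41 mm above its underside (33 mm below the bar's middle); own y runs along the bar, z up. A tin weighs 0.2 to 0.25 kg empty, 0.7 to 1.0 kg loaded; which one is loaded changes
- tin_c_mid (a point): one of three look-alike green round tins with closed steel lids, 84 mm across, 82 mm high over all: body to 56 mm, then a dark wooden handle bar 60 mm long, 14 mm wide, from 66 to 82 mm above the underside, fixed across the lid's middle on two short posts. The point lies on the tin's axis 41 mm above its underside (33 mm below the bar's middle); own y runs along the bar, z up. A tin weighs 0.2 to 0.25 kg empty, 0.7 to 1.0 kg loaded; which one is loaded changes
- tin_a: the same tin as tin_a_mid, origin at the centre of its underside
- tin_b: the same tin as tin_b_mid, origin at the centre of its underside
- tin_c: the same tin as tin_c_mid, origin at the centre of its underside
- bay_mouth (a point): centre of the mouth of the wooden holding bay, on the board's top surface, which the tins stand on (about 64 mm above the bench); own x points into the bay, y to its left, z up. Inside it is 100 mm wide; its low sides (12 mm thick, 36 mm high) run from x = 0 to 116 mm, the back stop stands at x = 104 mm, and two bars cross above, 90 to 102 mm over the board, over x = 30 to 44 and 71 to 85 mm. A tin that is home has its axis at x = 62 mm, y within 8 mm of 0. Fixed
- board: plywood sorting board 360 (x, away from the robot) x 440 x 16 mm, origin at the centre of its underside; it lies on the work block and is fixed
- tub_mid (a point): white tub, 72 mm across, 68 mm high, stands among the tins: bystander; point at its centre
- sand_mid (a point): sanding block 58 x 105 x 34 mm lying near the board's front edge: bystander; point at its centre, own y along its length
- jar_dusty_mid (a point): dusty grey jar, 68 mm across, 101 mm high, at the board's right far corner: bystander; point at its centre
- jar_black_mid (a point): black jar, 68 mm across, 86 mm high, at the board's left far corner: bystander; point at its centre
There are look-alikes about, which are no part of the job. Leave any turquoise or yellow look-alike of the tin_a alone.

How it is judged:
By the outcome, as a careful person would: the job done as asked, in the order asked, and still so for the second after the job is handed in, with the robot touching nothing.
It also fails if it takes over 70 s, if anything falls off the work surface, if the arm or the gripper's body presses on something with over 40 N, if the wrist force passes 120 N, or if a joint passes its speed limit or range.

## Working session

There is one attempt and no reset: what is moved stays moved. The work goes in short steps, Python scripts to look and compute and a shell command to move; the robot and the scene stay as the last step left them, time stands still between calls to the robot, and variables do not carry over. Pictures are saved under pics/ and viewed, and the job is handed in when it is done.

```bash
mkdir -p pics; ls
python3 - <<'E'
from plant import status,cams
import cv2,numpy as np
s=status.get_state()
for k,v in s.items(): print(k,np.round(v,4))
for n in ("top","side"):
    c=cams.capture(n)
    cv2.imwrite(f"pics/{n}0.png",c["image"][:,:,::-1])
    np.savez(f"{n}0.npz",**c)
    print(n,{k:np.round(c[k],4).tolist() for k in("fx","fy","cx","cy","k1","R","t")})
E
```

```text
pics
time 0.0
qpos [-1.1907  0.6001 -0.0026  1.6001  0.0018  0.9429 -0.0798]
joint_velocities [-0.0003 -0.0006 -0.0005  0.0019  0.0008 -0.001   0.0015]
effort [-7.00000e-04 -7.65037e+01  1.49710e+00 -2.52354e+01 -5.24000e-02
  1.66000e-02  1.00000e-04]
ee_pos [0.3196 0.6502 0.2178]
tool_rot [ 0.3569  1.5412 -0.3594]
wrist_force [0.4587 1.0727 0.1464]
ft_torque [0.0129 0.0447 0.0653]
gripper_width 0.0933
top {'fx': 558.0007, 'fy': 558.0007, 'cx': 326.8862, 'cy': 242.6692, 'k1': -0.1106, 'R': [[-0.0249, -0.9996, -0.0125], [-0.9854, 0.0266, -0.1681], [0.1684, 0.0081, -0.9857]], 't': [0.0252, 0.5431, 1.3578]}
side {'fx': 569.467, 'fy': 569.467, 'cx': 320.7461, 'cy': 232.8651, 'k1': -0.1591, 'R': [[0.9992, -0.0384, -0.0082], [-0.0308, -0.6372, -0.7701], [0.0244, 0.7697, -0.6379]], 't': [-0.5272, 0.0761, 1.2846]}
```

View pics/top0.png

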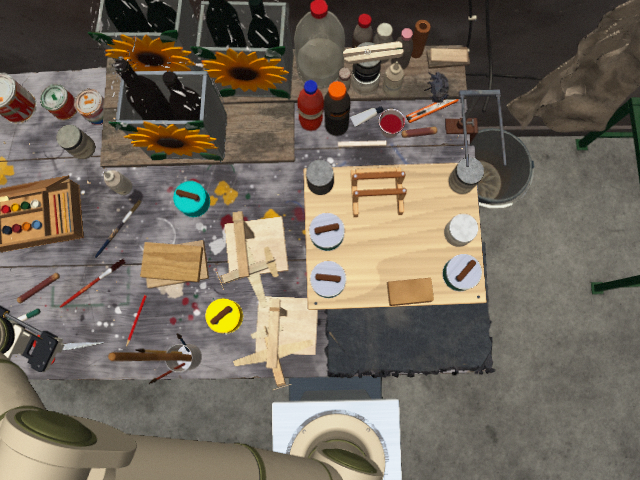

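View pics/side0.png

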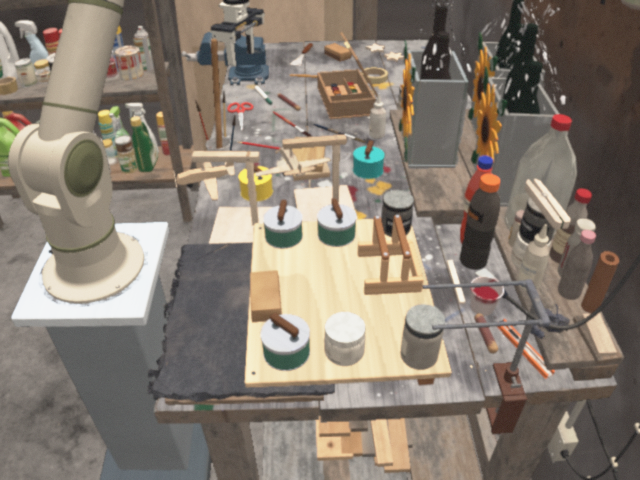

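```bash
cat > h.py <<'E'
import numpy as np,cv2
def K(c): return np.array([[c["fx"],0,c["cx"]],[0,c["fy"],c["cy"]],[0,0,1.]])
def D(c): return np.array([float(c["k1"]),0,0,0])
def ray(c,px):
    p=cv2.undistortPoints(np.array(px,float).reshape(-1,1,2),K(c),D(c)).reshape(-1,2)
    d=np.c_[p,np.ones(len(p))]@c["R"]      # R^T d
    o=-c["R"].T@c["t"]
    return o,d
def onplane(c,px,z):
    o,d=ray(c,px); s=(z-o[2])/d[:,2]
    return o+d*s[:,None]
def cloud(c):
    v,u=np.mgrid[0:480,0:640]
    p=cv2.undistortPoints(np.c_[u.ravel(),v.ravel()].astype(float).reshape(-1,1,2),K(c),D(c)).reshape(-1,2)
    z=c["z_map"].ravel()[:,None]
    X=(np.c_[p,np.ones(len(p))]*z-c["t"])@c["R"]
    X[z[:,0]==0]=np.nan
    return X.reshape(480,640,3)
def proj(c,X):
    X=np.atleast_2d(X)
    r=cv2.Rodrigues(c["R"].astype(float))[0]
    return cv2.projectPoints(X.astype(float),r,c["t"].astype(float),K(c),D(c))[0].reshape(-1,2)
E
python3 - <<'E'
import numpy as np,cv2
t=np.load("top0.npz");s=np.load("side0.npz")
a=cv2.resize(t["image"][150:315,295:500],None,fx=3.9,fy=3.6,interpolation=cv2.INTER_CUBIC)
cv2.imwrite("pics/topcrop.png",a[:,:,::-1])
b=cv2.resize(s["image"][180:390,230:460],None,fx=2.8,fy=2.8,interpolation=cv2.INTER_CUBIC)
cv2.imwrite("pics/sidecrop.png",b[:,:,::-1])
from h import *
X=cloud(t)
for n,p in dict(tl=(326,222),bl=(328,270),br=(463,262),barT=(380,192),barT2=(380,175),board=(380,240),tub=(463,230),jarR=(466,172),jarB=(319,170),sand=(410,291),frame=(480,92),frame2=(502,130)).items(): print(n,X[p[1],p[0]].round(3))
E
```

```text
tl [0.581 0.011 0.121]
bl [0.466 0.009 0.113]
br [ 0.476 -0.312  0.118]
barT [ 0.64  -0.117  0.163]
barT2 [ 0.681 -0.119  0.167]
board [ 0.544 -0.121  0.063]
tub [ 0.552 -0.316  0.124]
jarR [ 0.684 -0.323  0.163]
jarB [0.704 0.025 0.145]
sand [ 0.412 -0.185  0.101]
frame [ 0.864 -0.359  0.215]
frame2 [ 0.769 -0.403  0.214]
```

View pics/topcrop.png

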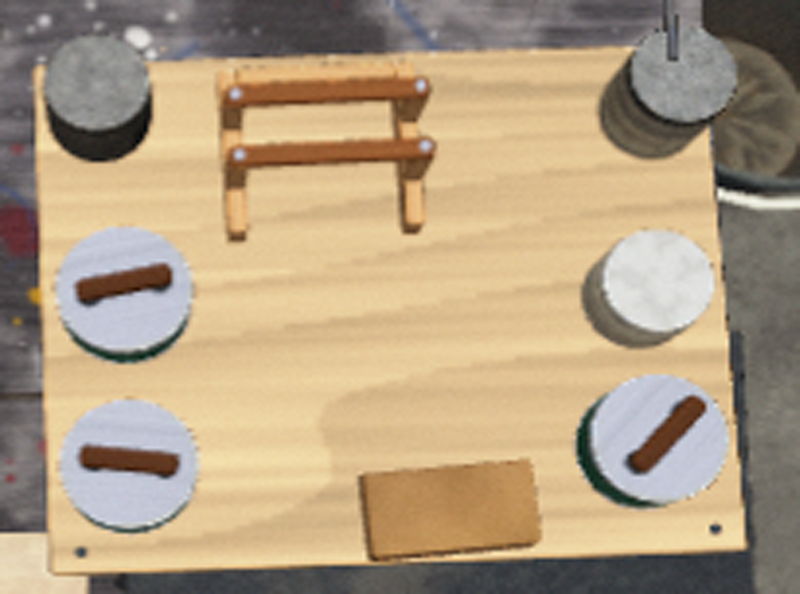

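View pics/sidecrop.png

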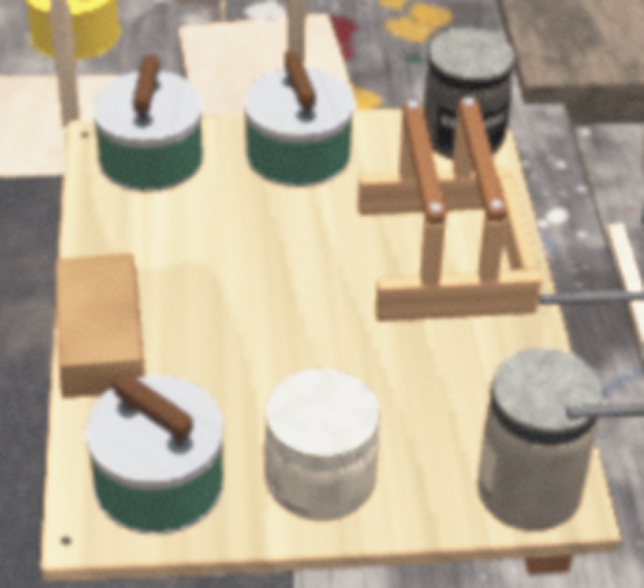

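```bash
cat > meas.py <<'E'
from h import *
import sys
def tins(c,cents,zb=0.064):
    im=cv2.cvtColor(c["image"],cv2.COLOR_RGB2HSV); 
    out=[]
    for (u,v) in cents:
        Y,Xg=np.mgrid[0:480,0:640]; near=(Xg-u)**2+(Y-v)**2<24**2
        H,S,V=[im[...,i].astype(int) for i in range(3)]
        bar=near&((H<15)|(H>170))&(S>90)&(V<150)
        lid=near&(H>95)&(H<135)&(S<80)&(V>120)
        n,l,st,ce=cv2.connectedComponentsWithStats(bar.astype(np.uint8)); k=1+np.argmax(st[1:,4]); bar=l==k
        px=np.argwhere(bar)[:,::-1]
        P=onplane(c,px,zb+0.082)[:,:2]
        (cx,cy),(w,h),a=cv2.minAreaRect((P*1000).astype(np.float32))
        m=P.mean(0); ev,E=np.linalg.eigh(np.cov((P-m).T)); d=E[:,1]
        cnt=max(cv2.findContours((lid|bar).astype(np.uint8),cv2.RETR_EXTERNAL,cv2.CHAIN_APPROX_NONE)[0],key=cv2.contourArea)
        L=onplane(c,cnt.reshape(-1,2),zb+0.056)[:,:2]
        (lx,ly),r=cv2.minEnclosingCircle((L*1000).astype(np.float32))
        # ls circle
        A=np.c_[2*L,np.ones(len(L))]; s=np.linalg.lstsq(A,(L**2).sum(1),rcond=None)[0]
        print("px",(u,v),"bar",(round(cx,1),round(cy,1)),(round(w,1),round(h,1)),"mean",(m*1000).round(1),"dir deg from +x",round(np.degrees(np.arctan2(d[1],d[0]))%180,1),"lid",(round(lx,1),round(ly,1),round(r,1)),"ls",(s[:2]*1000).round(1))
        out.append((m,d))
    return out
E
python3 - <<'E'
from meas import *
t=np.load("top0.npz");s=np.load("side0.npz")
tins(t,[(326,231),(328,279),(463,271)])
print("side");tins(s,[(283,220),(337,220),(286,335)])
X=cloud(t)
m=(np.abs(X[...,0]-.56)<.25)&(X[...,1]>.05)&(X[...,1]<.25)&(X[...,2]>.06)
p=X[m]
for x0 in np.arange(.36,.8,.04):
    for y0 in np.arange(.05,.25,.05):
        q=p[(abs(p[:,0]-x0-.02)<.02)&(abs(p[:,1]-y0-.025)<.025)]
        if len(q): print(round(x0,2),round(y0,2),q[:,2].max().round(3),end=' | ')
# frame
m=(X[...,2]>.18)&(X[...,1]<-.1)&(X[...,1]>-.5)&(X[...,0]>.3)&(X[...,0]<.95)
print("\nframe",X[m].min(0),X[m].max(0))
b=(np.abs(X[...,0]-.54)<.03)&(np.abs(X[...,1]+.12)<.08); print("board z",np.median(X[b],0)[2])
X=cloud(s); b=(np.abs(X[...,0]-.54)<.03)&(np.abs(X[...,1]+.12)<.08); print("board z side",np.median(X[b],0)[2])
# board corners & bay on planes
print("board corners",onplane(t,[(304.5,168),(478,163),(486,303),(308,308)],.064).round(3).tolist())
print("bay front ends top (36)",onplane(t,[(355.5,216),(401,213)],.100).round(4).tolist())
print("bar screws",onplane(t,[(355,175),(402.5,174),(356.2,193),(404,190.5)],.166).round(4).tolist())
print("tub",onplane(t,[(463.5,228)],.132).round(3).tolist())
E
```

```text
px (326, 231) bar (561.1, 10.4) (13.1, 56.1) mean [561.   10.4] dir deg from +x 100.4 lid (561.9, 11.4, 42.1) ls [562.1  11.1]
px (328, 279) bar (444.7, 10.0) (55.9, 12.7) mean [444.8  10.6] dir deg from +x 82.4 lid (445.4, 11.2, 41.9) ls [446.1  11. ]
px (463, 271) bar (453.2, -310.6) (13.2, 59.4) mean [ 453.1 -311.2] dir deg from +x 135.6 lid (453.5, -311.4, 42.1) ls [ 454.4 -311. ]
side
px (283, 220) bar (446.7, -0.4) (66.4, 10.1) mean [4.465e+02 3.000e-01] dir deg from +x 84.0 lid (445.2, 6.1, 41.9) ls [447.4   5.5]
px (337, 220) bar (562.0, -0.7) (11.8, 65.0) mean [562.   1.] dir deg from +x 98.7 lid (561.1, 3.3, 40.5) ls [562.4   5.4]
px (286, 335) bar (455.1, -321.6) (19.4, 60.0) mean [ 454.5 -320.5] dir deg from +x 134.0 lid (455.2, -317.6, 40.4) ls [ 454.8 -317.7]
0.36 0.05 0.07 | 0.36 0.1 0.214 | 0.36 0.15 0.137 | 0.36 0.2 0.083 | 0.4 0.05 0.123 | 0.4 0.15 0.139 | 0.44 0.05 0.122 | 0.44 0.1 0.156 | 0.44 0.15 0.2 | 0.44 0.2 0.2 | 0.48 0.05 0.072 | 0.48 0.1 0.179 | 0.48 0.15 0.202 | 0.48 0.2 0.201 | 0.52 0.05 0.122 | 0.52 0.15 0.2 | 0.52 0.2 0.202 | 0.56 0.05 0.122 | 0.56 0.15 0.197 | 0.56 0.2 0.204 | 0.6 0.05 0.069 | 0.64 0.05 0.147 | 0.68 0.05 0.154 | 0.72 0.05 0.068 | 0.72 0.1 0.072 | 0.72 0.15 0.07 | 0.72 0.2 0.067 | 0.76 0.05 0.07 | 0.76 0.1 0.073 | 0.76 0.15 0.072 | 0.76 0.2 0.071 | 0.8 0.05 0.068 | 0.8 0.1 0.069 | 0.8 0.15 0.073 | 0.8 0.2 0.07 | 
frame [ 0.68130922 -0.40648402  0.18037659] [ 0.94995206 -0.10004276  0.2388164 ]
board z 0.06301783109690005
board z side 0.06353929604115478
board corners [[0.735, 0.063, 0.064], [0.737, -0.382, 0.064], [0.38, -0.376, 0.064], [0.38, 0.061, 0.064]]
bay front ends top (36) [[0.5984, -0.0608, 0.1], [0.6029, -0.1721, 0.1]]
bar screws [[0.6825, -0.06, 0.166], [0.682, -0.1718, 0.166], [0.6388, -0.0613, 0.166], [0.6419, -0.1733, 0.166]]
tub [[0.555, -0.315, 0.132]]
```

Run:
```python
from h import *
t=np.load("top0.npz");s=np.load("side0.npz")
def tri(p,q):
    o1,d1=ray(t,[p]);o2,d2=ray(s,[q]);d1=d1[0];d2=d2[0]
    A=np.c_[d1,-d2];k=np.linalg.lstsq(A,o2-o1,rcond=None)[0]
    a=o1+d1*k[0];b=o2+d2*k[1];return (a+b)/2,np.linalg.norm(a-b)
print("cam",(-t["R"].T@t["t"]).round(3),(-s["R"].T@s["t"]).round(3))
# expected pixel of top-derived points in side view
names=["far","near","right"]
C=np.array([[.5615,.0108],[.445,.0108],[.4535,-.3111]])
import math
vis=[s["image"].copy(),t["image"].copy()]
for k,c in enumerate((s,t)):
  for xy in C:
    a=np.linspace(0,2*np.pi,60)
    for z,r,col in((.12,.042,(255,0,0)),(.064,.042,(255,255,0))):
        P=np.c_[xy[0]+r*np.cos(a),xy[1]+r*np.sin(a),np.full(60,z)]
        for u in proj(c,P): 
            vis[k][int(round(u[1])),int(round(u[0]))]=col
b=cv2.resize(vis[0][180:390,230:460],None,fx=2.8,fy=2.8,interpolation=cv2.INTER_NEAREST)
cv2.imwrite("pics/sidefit.png",b[:,:,::-1])
b=cv2.resize(vis[1][150:315,295:500],None,fx=3.6,fy=3.6,interpolation=cv2.INTER_NEAREST)
cv2.imwrite("pics/topfit.png",b[:,:,::-1])
# triangulate board features: holes and corners
print("holes", tri((315.5,303),(260,228)),tri((478,297),(253.6,373)))
```

```text
cam [ 0.307 -0.     1.43 ] [ 0.498 -0.961  0.874]
holes (array([0.39198386, 0.0425001 , 0.06231086]), np.float64(0.00017064763824813054)) (array([ 0.39625233, -0.35738702,  0.06150246]), np.float64(0.0020958689022990786))
```

View pics/sidefit.png

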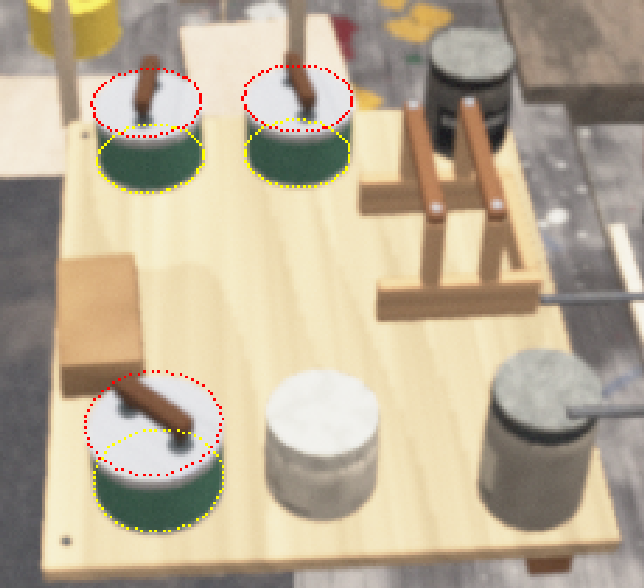

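View pics/topfit.png

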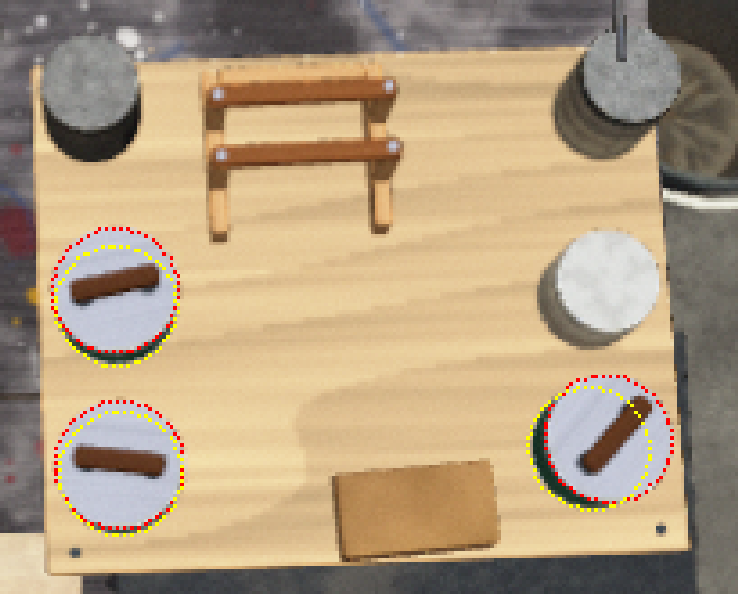

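```bash
cat > goto.py <<'E'
import sys,numpy as np
from scipy.spatial.transform import Rotation as Ro
from plant import status
s=status.get_state(); R=Ro.from_rotvec(s["tool_rot"]).as_matrix(); p=np.array(s["ee_pos"])
ja=np.degrees(np.arctan2(R[1,1],R[0,1]))
print("t",round(s["time"],2),"tcp",p.round(4),"xaxis",R[:,0].round(3),"jaw deg",round(ja,1),"q7",round(s["qpos"][6],2),"F",np.round(s["wrist_force"],2),"w",round(s["gripper_width"],4))
if len(sys.argv)>=4:
    d=np.array([float(a) for a in sys.argv[1:4]])-p
    print("tx ty tz cm",(R.T@d*100).round(2), "dist",np.linalg.norm(d).round(3))
    if len(sys.argv)>4:
        j=float(sys.argv[4]); dt=(j-ja+90)%180-90
        # tool x is down: positive turn about -z lowers world angle
        print("turn (deg)", round(-dt,1) if R[2,0]<0 else round(dt,1))
E
python3 goto.py .446 .0085 .20 -7; cat > /dev/null
```

```text
t 0.1 tcp [0.3196 0.6503 0.2179] xaxis [-0.    -0.001 -1.   ] jaw deg 63.8 q7 -0.08 F [ 0.33  0.62 -0.37] w 0.0935
tx ty tz cm [  1.86 -52.02  39.65] dist 0.654
turn (deg) 70.8
```

Run:
```python
from h import *
for n in("top0","side0"):
    c=np.load(n+".npz");X=cloud(c)
    for y0 in np.arange(.05,.65,.05):
        m=(X[...,1]>y0)&(X[...,1]<y0+.05)&(X[...,0]>.2)&(X[...,0]<.6)&(X[...,2]>.1)
        if n=="side0": m[:, :200]&= False
        p=X[m]
        if len(p): 
            p=p[np.argsort(-p[:,2])][3:4]; print(n,round(y0,2),p.round(3))
```

```text
top0 0.05 [[0.284 0.091 0.149]]
top0 0.1 [[0.326 0.127 0.214]]
top0 0.15 [[0.472 0.189 0.2  ]]
top0 0.2 [[0.553 0.2   0.202]]
top0 0.25 [[0.207 0.295 0.872]]
top0 0.3 [[0.203 0.318 0.875]]
top0 0.35 [[0.21  0.352 0.857]]
top0 0.4 [[0.248 0.403 0.777]]
top0 0.45 [[0.287 0.451 0.697]]
top0 0.55 [[0.289 0.589 0.349]]
top0 0.6 [[0.318 0.611 0.445]]
side0 0.05 [[0.299 0.071 0.146]]
side0 0.1 [[0.315 0.123 0.211]]
side0 0.15 [[0.516 0.199 0.198]]
side0 0.2 [[0.583 0.215 0.198]]
side0 0.25 [[0.432 0.258 0.135]]
side0 0.3 [[0.32  0.348 0.183]]
side0 0.35 [[0.274 0.399 0.282]]
side0 0.4 [[0.28  0.425 0.365]]
side0 0.5 [[0.301 0.549 0.343]]
side0 0.55 [[0.331 0.598 0.387]]
side0 0.6 [[0.306 0.618 0.404]]
```

```bash
python3 goto.py .50 .42 .36; python3 goto.py .5 .1 .3 -7;python3 goto.py .446 .0085 .20 -7
```

```text
t 0.1 tcp [0.3196 0.6503 0.2179] xaxis [-0.    -0.001 -1.   ] jaw deg 63.8 q7 -0.08 F [ 0.33  0.62 -0.37] w 0.0935
tx ty tz cm [-14.19 -12.73  26.35] dist 0.325
t 0.1 tcp [0.3196 0.6503 0.2179] xaxis [-0.    -0.001 -1.   ] jaw deg 63.8 q7 -0.08 F [ 0.33  0.62 -0.37] w 0.0935
tx ty tz cm [ -8.15 -41.44  40.46] dist 0.585
turn (deg) 70.8
t 0.1 tcp [0.3196 0.6503 0.2179] xaxis [-0.    -0.001 -1.   ] jaw deg 63.8 q7 -0.08 F [ 0.33  0.62 -0.37] w 0.0935
tx ty tz cm [  1.86 -52.02  39.65] dist 0.654
turn (deg) 70.8
```

```bash
python3 -m handwheel '[{"grip":0.55,"tx":-6},{"grip":0.55,"tx":-11,"tz":3},{"grip":0.55,"tx":-14,"ty":-2,"tz":8,"turn":10},{"grip":0.55,"tx":-14,"ty":-5,"tz":13,"turn":20},{"grip":0.55,"tx":-14,"ty":-8,"tz":18,"turn":30},{"grip":0.55,"tx":-14,"ty":-10.5,"tz":23,"turn":40},{"grip":0.55,"tx":-14,"ty":-13,"tz":27,"turn":50},{"grip":0.55,"tx":-14,"ty":-18,"tz":30,"turn":60}]'; python3 goto.py .446 .0085 .2 -7
```

```text
t 0.1 tcp [0.3196 0.6503 0.2179] xaxis [-0.    -0.001 -1.   ] jaw deg 63.8 q7 -0.08 F [ 0.33  0.62 -0.37] w 0.0935
tx ty tz cm [  1.86 -52.02  39.65] dist 0.654
turn (deg) 70.8invalid input at $[0]: expected keys grip, tx, ty, tz, turn
```

All keys are required.

```bash
python3 -m handwheel '[{"grip":0.55,"tx":-6,"ty":0,"tz":0,"turn":0},{"grip":0.55,"tx":-11,"ty":0,"tz":3,"turn":0},{"grip":0.55,"tx":-14,"ty":-2,"tz":8,"turn":10},{"grip":0.55,"tx":-14,"ty":-5,"tz":13,"turn":20},{"grip":0.55,"tx":-14,"ty":-8,"tz":18,"turn":30},{"grip":0.55,"tx":-14,"ty":-10.5,"tz":23,"turn":40},{"grip":0.55,"tx":-14,"ty":-13,"tz":27,"turn":50},{"grip":0.55,"tx":-14,"ty":-18,"tz":30,"turn":60}]'; python3 goto.py .446 .0085 .2 -7
```

```text
time: 1.1
ee_pos: [0.5107, 0.3557, 0.3578]
tool_rot: [1.164, 1.237, -1.165]
wrist_force: [0.4, -0.1, -0.1]
gripper_width: 0.0418
t 1.1 tcp [0.5107 0.3557 0.3578] xaxis [-0.    -0.001 -1.   ] jaw deg 3.5 q7 -0.51 F [ 0.4  -0.09 -0.14] w 0.0418
tx ty tz cm [15.8  -8.57 34.25] dist 0.387
turn (deg) 10.5
```

```bash
python3 -m handwheel '[{"grip":0.55,"tx":0,"ty":-1.4,"tz":6,"turn":3},{"grip":0.55,"tx":1,"ty":-2.8,"tz":12,"turn":10},{"grip":0.55,"tx":3,"ty":-4.2,"tz":17.5,"turn":10},{"grip":0.55,"tx":6,"ty":-5.6,"tz":23,"turn":10.5},{"grip":0.55,"tx":9,"ty":-7,"tz":28,"turn":10.5},{"grip":0.55,"tx":12,"ty":-8.2,"tz":32.5,"turn":10.5},{"grip":0.55,"tx":15.5,"ty":-8.6,"tz":34.2,"turn":10.5},{"grip":0.55,"tx":15.8,"ty":-8.6,"tz":34.2,"turn":10.5}]'; python3 goto.py .446 .0085 .125 -7
python3 - <<'E'
from plant import cams
import cv2,numpy as np
for n in ("top","side"):
    c=cams.capture(n); np.savez(f"{n}1.npz",**c)
t=np.load("top1.npz")["image"][200:320,280:400];s=np.load("side1.npz")["image"][150:270,230:350]
cv2.imwrite("pics/c1.png",cv2.resize(np.hstack([t,s]),None,fx=3.3,fy=3.3,interpolation=cv2.INTER_CUBIC)[:,:,::-1])
E
```

```text
time: 2.1
ee_pos: [0.4451, 0.0085, 0.1992]
tool_rot: [1.294, 1.152, -1.3]
wrist_force: [-0.3, 0.6, 1.0]
gripper_width: 0.0417
t 2.1 tcp [0.4451 0.0085 0.1992] xaxis [-0.004 -0.001 -1.   ] jaw deg -6.8 q7 -0.01 F [-0.27  0.65  0.96] w 0.0417
tx ty tz cm [ 7.42  0.11 -0.02] dist 0.074
turn (deg) 0.2
```

View pics/c1.png

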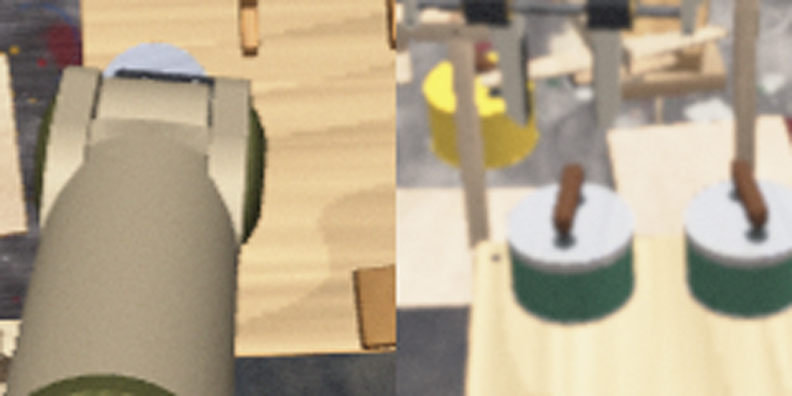

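```bash
python3 -m handwheel '[{"grip":0.55,"tx":4,"ty":0.1,"tz":0,"turn":0},{"grip":0.55,"tx":7.0,"ty":0.1,"tz":0,"turn":0},{"grip":0.55,"tx":7.5,"ty":0.1,"tz":0,"turn":0},{"grip":0.55,"tx":7.5,"ty":0.1,"tz":0,"turn":0}]' 40
python3 - <<'E'
from plant import cams
import cv2,numpy as np
c=cams.capture("side")
cv2.imwrite("pics/c2.png",cv2.resize(c["image"][150:270,220:380],None,fx=4,fy=4,interpolation=cv2.INTER_CUBIC)[:,:,::-1])
E
python3 goto.py
```

```text
time: 2.7
ee_pos: [0.4484, 0.0103, 0.1265]
tool_rot: [1.295, 1.152, -1.293]
wrist_force: [-0.5, -0.1, 0.1]
gripper_width: 0.0419
t 2.75 tcp [0.4485 0.0102 0.1268] xaxis [ 0.002  0.    -1.   ] jaw deg -6.6 q7 0.09 F [ 0.47 -0.2  -0.45] w 0.0418
```

View pics/c2.png

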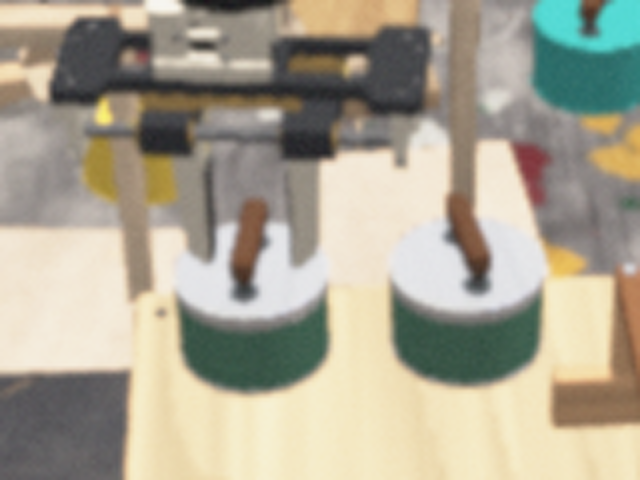

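```bash
python3 -m handwheel '[{"grip":0.8,"tx":0,"ty":0,"tz":0,"turn":0},{"grip":1,"tx":0,"ty":0,"tz":0,"turn":0},{"grip":1,"tx":0,"ty":0,"tz":0,"turn":0},{"grip":1,"tx":0,"ty":0,"tz":0,"turn":0}]' 40; python3 goto.py
```

```text
time: 3.25
ee_pos: [0.4473, 0.0097, 0.1257]
tool_rot: [1.294, 1.152, -1.295]
wrist_force: [-1.1, -0.4, 2.2]
gripper_width: 0.0138
t 3.25 tcp [0.4473 0.0097 0.1257] xaxis [-0.  0. -1.] jaw deg -6.7 q7 0.09 F [-1.1  -0.45  2.19] w 0.0138
```

Held (13.8 mm). Lift 3 cm.

```bash
python3 -m handwheel '[{"grip":1,"tx":-1,"ty":0,"tz":0,"turn":0},{"grip":1,"tx":-2,"ty":0,"tz":0,"turn":0},{"grip":1,"tx":-3,"ty":0,"tz":0,"turn":0},{"grip":1,"tx":-3,"ty":0,"tz":0,"turn":0},{"grip":1,"tx":-3,"ty":0,"tz":0,"turn":0},{"grip":1,"tx":-3,"ty":0,"tz":0,"turn":0}]'
python3 - <<'E'
from plant import cams,status
import cv2,numpy as np
c=cams.capture("side"); print(status.get_state()["wrist_force"])
c=cams.capture("side"); print(status.get_state()["wrist_force"],status.get_state()["ft_torque"])
cv2.imwrite("pics/c3.png",cv2.resize(c["image"][150:270,220:380],None,fx=4,fy=4,interpolation=cv2.INTER_CUBIC)[:,:,::-1])
E
python3 goto.py
```

```text
time: 4.0
ee_pos: [0.4475, 0.0097, 0.1554]
tool_rot: [1.294, 1.152, -1.295]
wrist_force: [-0.1, -0.1, -1.7]
gripper_width: 0.0139
[-0.17986232  0.01037921 -1.96773582]
[ 1.08378661 -0.27310602 -1.96325983] [-0.03379734  0.0638213   0.05507741]
t 4.1 tcp [0.4475 0.0097 0.1554] xaxis [-0.001 -0.    -1.   ] jaw deg -6.7 q7 0.06 F [ 1.08 -0.27 -1.96] w 0.0134
```

View pics/c3.png

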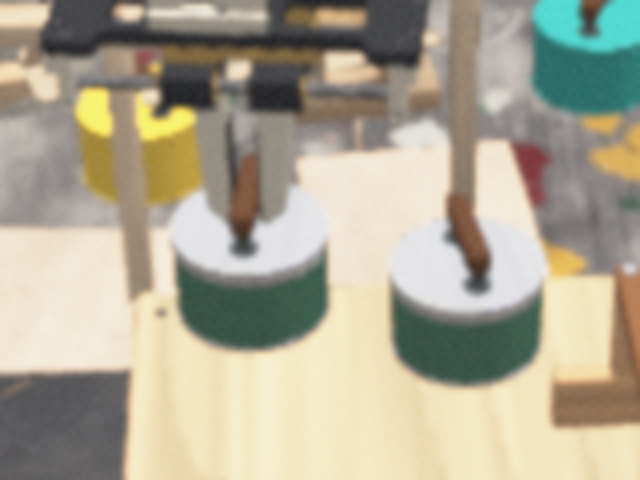

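```bash
python3 -m handwheel '[{"grip":1,"tx":1.5,"ty":0,"tz":0,"turn":0},{"grip":1,"tx":2.5,"ty":0,"tz":0,"turn":0},{"grip":1,"tx":3,"ty":0,"tz":0,"turn":0},{"grip":1,"tx":3,"ty":0,"tz":0,"turn":0},{"grip":0.7,"tx":3,"ty":0,"tz":0,"turn":0},{"grip":0.55,"tx":3,"ty":0,"tz":0,"turn":0},{"grip":0.55,"tx":1,"ty":0,"tz":0,"turn":0},{"grip":0.55,"tx":-4.5,"ty":0,"tz":0,"turn":0}]'; python3 goto.py .5615 .0085 .2 10
```

```text
time: 5.1
ee_pos: [0.4467, 0.0096, 0.2002]
tool_rot: [1.291, 1.154, -1.298]
wrist_force: [0.6, 0.5, 0.8]
gripper_width: 0.0415
t 5.1 tcp [0.4467 0.0096 0.2002] xaxis [-0.004 -0.001 -1.   ] jaw deg -6.7 q7 0.0 F [0.57 0.48 0.77] w 0.0415
tx ty tz cm [-0.03 11.42 -1.23] dist 0.115
turn (deg) -16.7
```

```bash
python3 -m handwheel '[{"grip":0.55,"tx":0,"ty":6,"tz":-0.6,"turn":-8.5},{"grip":0.55,"tx":0,"ty":11.5,"tz":-1.2,"turn":-16.5},{"grip":0.55,"tx":0,"ty":11.5,"tz":-1.2,"turn":-16.7},{"grip":0.55,"tx":4,"ty":11.5,"tz":-1.2,"turn":-16.7},{"grip":0.55,"tx":7,"ty":11.5,"tz":-1.2,"turn":-16.7},{"grip":0.55,"tx":7.5,"ty":11.5,"tz":-1.2,"turn":-16.7},{"grip":0.55,"tx":7.5,"ty":11.5,"tz":-1.2,"turn":-16.7}]'
python3 - <<'E'
from plant import cams
import cv2,numpy as np
c=cams.capture("side")
cv2.imwrite("pics/c4.png",cv2.resize(c["image"][150:270,220:420],None,fx=4,fy=4,interpolation=cv2.INTER_CUBIC)[:,:,::-1])
E
python3 goto.py .5615 .0085 .125 10
```

```text
time: 5.98
ee_pos: [0.5631, 0.0081, 0.1261]
tool_rot: [1.079, 1.287, -1.08]
wrist_force: [-1.4, -0.0, 0.1]
gripper_width: 0.0417
t 6.03 tcp [0.5635 0.0082 0.1266] xaxis [ 0.001  0.    -1.   ] jaw deg 10.0 q7 0.34 F [-1.13  0.22 -0.66] w 0.0418
tx ty tz cm [ 0.16 -0.19 -0.07] dist 0.003
turn (deg) 0.0
```

View pics/c4.png

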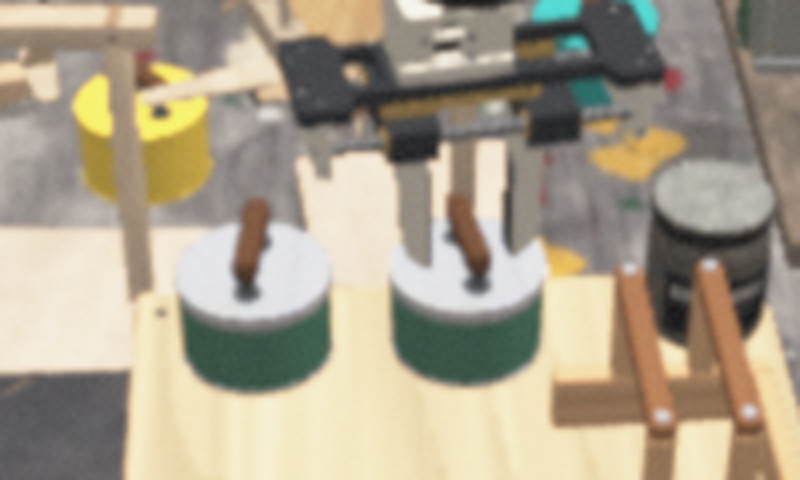

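Near tin is back at its old pixels (tin centre about crop (253,270)); the fingers straddle the far tin's bar (crop bar 468,235). Close and lift.

```bash
python3 -m handwheel '[{"grip":0.8,"tx":0,"ty":0,"tz":0,"turn":0},{"grip":1,"tx":0,"ty":0,"tz":0,"turn":0},{"grip":1,"tx":0,"ty":0,"tz":0,"turn":0},{"grip":1,"tx":0,"ty":0,"tz":0,"turn":0},{"grip":1,"tx":-1,"ty":0,"tz":0,"turn":0},{"grip":1,"tx":-2,"ty":0,"tz":0,"turn":0},{"grip":1,"tx":-3,"ty":0,"tz":0,"turn":0},{"grip":1,"tx":-3,"ty":0,"tz":0,"turn":0}]' 40;  python3 -m handwheel '[{"grip":1,"tx":0,"ty":0,"tz":0,"turn":0},{"grip":1,"tx":0,"ty":0,"tz":0,"turn":0}]'
python3 - <<'E'
from plant import cams,status
import cv2,numpy as np
c=cams.capture("side"); print(status.get_state()["wrist_force"])
c=cams.capture("side"); print(status.get_state()["wrist_force"],status.get_state()["ft_torque"])
cv2.imwrite("pics/c5.png",cv2.resize(c["image"][150:270,220:420],None,fx=4,fy=4,interpolation=cv2.INTER_CUBIC)[:,:,::-1])
E
python3 goto.py
```

```text
time: 7.02
ee_pos: [0.5638, 0.0083, 0.1567]
tool_rot: [1.08, 1.286, -1.078]
wrist_force: [0.3, -0.0, -2.5]
gripper_width: 0.0137
time: 7.28
ee_pos: [0.5631, 0.0083, 0.1553]
tool_rot: [1.079, 1.287, -1.08]
wrist_force: [-0.3, 0.0, -2.5]
gripper_width: 0.0139
[ 0.71151039 -0.10850314 -1.90535407]
[-0.09361476  0.23310018 -2.24349126] [0.00260368 0.02081468 0.04817383]
t 7.38 tcp [0.5631 0.0083 0.1553] xaxis [-0.001 -0.    -1.   ] jaw deg 10.0 q7 0.32 F [-0.09  0.23 -2.24] w 0.0137
```

View pics/c5.png

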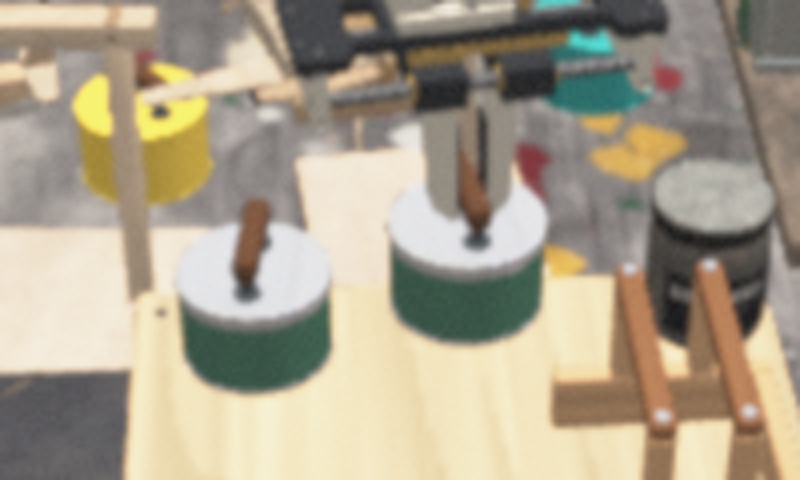

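Empty as well (about 2.2 N). Set it down.

```bash
python3 -m handwheel '[{"grip":1,"tx":1.5,"ty":0,"tz":0,"turn":0},{"grip":1,"tx":2.5,"ty":0,"tz":0,"turn":0},{"grip":1,"tx":3,"ty":0,"tz":0,"turn":0},{"grip":1,"tx":3,"ty":0,"tz":0,"turn":0},{"grip":0.7,"tx":3,"ty":0,"tz":0,"turn":0},{"grip":0.55,"tx":3,"ty":0,"tz":0,"turn":0},{"grip":0.55,"tx":1,"ty":0,"tz":0,"turn":0},{"grip":0.55,"tx":-4.5,"ty":0,"tz":0,"turn":0}]'; python3 goto.py .454 -.312 .225 45
```

```text
time: 8.38
ee_pos: [0.5621, 0.0083, 0.1993]
tool_rot: [1.076, 1.29, -1.083]
wrist_force: [1.0, -0.0, -0.0]
gripper_width: 0.0412
t 8.38 tcp [0.5621 0.0083 0.1993] xaxis [-0.005 -0.001 -1.   ] jaw deg 10.0 q7 0.29 F [ 1.03 -0.04 -0.  ] w 0.0412
tx ty tz cm [ -2.48 -16.23  29.66] dist 0.339
turn (deg) -35.0
```

```bash
python3 -m handwheel '[{"grip":0.55,"tx":-2.5,"ty":-2.7,"tz":5,"turn":-6},{"grip":0.55,"tx":-2.5,"ty":-5.4,"tz":10,"turn":-12},{"grip":0.55,"tx":-2.5,"ty":-8.1,"tz":15,"turn":-18},{"grip":0.55,"tx":-2.5,"ty":-10.8,"tz":20,"turn":-24},{"grip":0.55,"tx":-2.5,"ty":-13.5,"tz":25,"turn":-30},{"grip":0.55,"tx":-2.5,"ty":-16.2,"tz":29.7,"turn":-35},{"grip":0.55,"tx":-2.5,"ty":-16.2,"tz":29.7,"turn":-35},{"grip":0.55,"tx":-1,"ty":-16.2,"tz":29.7,"turn":-35}]'; python3 goto.py .454 -.312 .125 45.3;  python3 - <<'E'
from plant import cams
import cv2,numpy as np
from meas import *
c=cams.capture("side")
cv2.imwrite("pics/c6.png",cv2.resize(c["image"][260:390,230:430],None,fx=4,fy=4,interpolation=cv2.INTER_CUBIC)[:,:,::-1])
c=cams.capture("top");np.savez("top2.npz",**c)
try: tins(c,[(326,231),(328,279)])
except Exception as e: print(e)
E
```

```text
time: 9.38
ee_pos: [0.4562, -0.3124, 0.2107]
tool_rot: [0.615, 1.48, -0.614]
wrist_force: [0.2, 1.0, 0.2]
gripper_width: 0.042
t 9.38 tcp [ 0.4562 -0.3124  0.2107] xaxis [ 0.002 -0.    -1.   ] jaw deg 45.0 q7 1.41 F [0.16 0.97 0.16] w 0.042
tx ty tz cm [ 8.57 -0.13 -0.2 ] dist 0.086
turn (deg) -0.3
px (326, 231) bar (559.7, 10.2) (13.1, 56.1) mean [559.9  10.4] dir deg from +x 100.4 lid (561.3, 11.4, 42.0) ls [561.3  10.8]
px (328, 279) bar (446.0, 9.8) (56.3, 12.7) mean [446.   10.3] dir deg from +x 83.4 lid (446.8, 10.5, 41.9) ls [447.3  10.4]
```

View pics/c6.png

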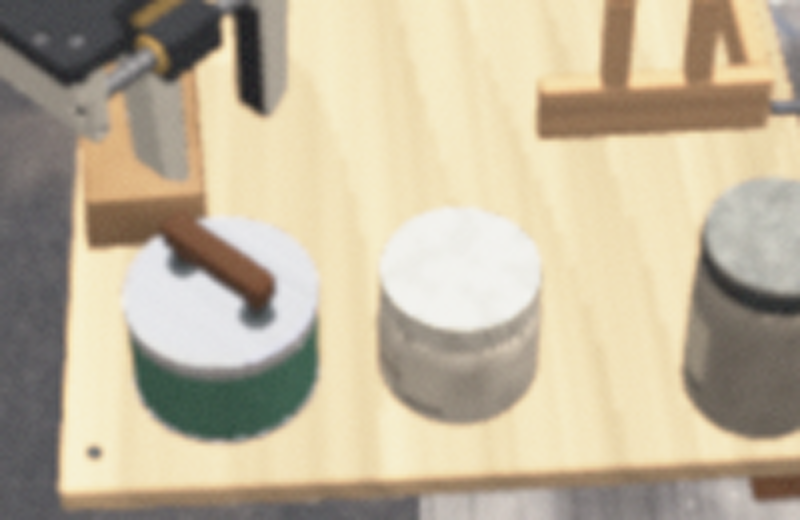

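```bash
python3 -m handwheel '[{"grip":0.55,"tx":4,"ty":-0.1,"tz":-0.2,"turn":0},{"grip":0.55,"tx":7.5,"ty":-0.1,"tz":-0.2,"turn":0},{"grip":0.55,"tx":8.5,"ty":-0.1,"tz":-0.2,"turn":0},{"grip":0.55,"tx":8.5,"ty":-0.1,"tz":-0.2,"turn":0}]'; python3 goto.py .454 -.312 .125 45.3;  python3 - <<'E'
from plant import cams
import cv2,numpy as np
c=cams.capture("side")
cv2.imwrite("pics/c7.png",cv2.resize(c["image"][260:390,230:430],None,fx=4,fy=4,interpolation=cv2.INTER_CUBIC)[:,:,::-1])
E
```

```text
time: 9.98
ee_pos: [0.4537, -0.3109, 0.1254]
tool_rot: [0.613, 1.484, -0.612]
wrist_force: [0.7, -0.4, 0.8]
gripper_width: 0.0422
t 9.97 tcp [ 0.4537 -0.3109  0.1254] xaxis [-0.001  0.001 -1.   ] jaw deg 45.1 q7 1.45 F [ 0.74 -0.39  0.78] w 0.0422
tx ty tz cm [ 0.04 -0.06  0.1 ] dist 0.001
turn (deg) -0.2
```

View pics/c7.png

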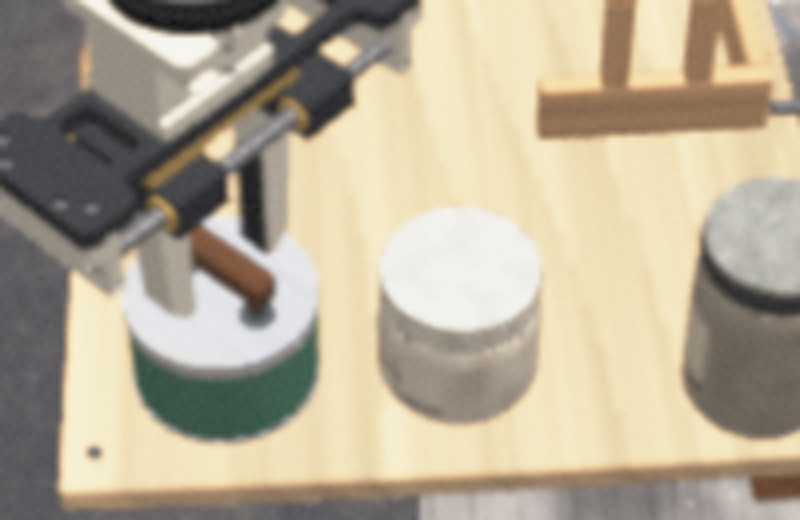

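Fingers straddle the bar (crop tips 180,305 and 268,245). Grip and lift.

```bash
python3 -m handwheel '[{"grip":0.8,"tx":0,"ty":0,"tz":0,"turn":0},{"grip":1,"tx":0,"ty":0,"tz":0,"turn":0},{"grip":1,"tx":0,"ty":0,"tz":0,"turn":0},{"grip":1,"tx":0,"ty":0,"tz":0,"turn":0},{"grip":1,"tx":-1,"ty":0,"tz":0,"turn":0},{"grip":1,"tx":-2,"ty":0,"tz":0,"turn":0},{"grip":1,"tx":-3,"ty":0,"tz":0,"turn":0},{"grip":1,"tx":-3,"ty":0,"tz":0,"turn":0}]' 50;  python3 -m handwheel '[{"grip":1,"tx":0,"ty":0,"tz":0,"turn":0},{"grip":1,"tx":0,"ty":0,"tz":0,"turn":0}]'
python3 - <<'E'
from plant import cams,status
import cv2,numpy as np
c=cams.capture("side"); print(status.get_state()["wrist_force"])
c=cams.capture("side"); print(status.get_state()["wrist_force"],status.get_state()["ft_torque"])
cv2.imwrite("pics/c8.png",cv2.resize(c["image"][180:390,230:460],None,fx=2.8,fy=2.8,interpolation=cv2.INTER_CUBIC)[:,:,::-1])
c=cams.capture("top");np.savez("top3.npz",**c)
E
python3 goto.py
```

```text
time: 11.02
ee_pos: [0.4538, -0.3119, 0.1566]
tool_rot: [0.613, 1.481, -0.613]
wrist_force: [0.5, -0.3, -9.1]
gripper_width: 0.0137
time: 11.28
ee_pos: [0.4531, -0.3115, 0.1553]
tool_rot: [0.614, 1.483, -0.613]
wrist_force: [0.1, -0.2, -8.9]
gripper_width: 0.0136
[-0.26333393  0.83751714 -9.16819722]
[-0.59775207 -0.3279232  -8.48934222] [-0.05046501  0.00567551  0.01271721]
t 11.43 tcp [ 0.4532 -0.3116  0.1553] xaxis [-0.  0. -1.] jaw deg 45.0 q7 1.44 F [-0.87  0.21 -8.28] w 0.0136
```

View pics/c8.png

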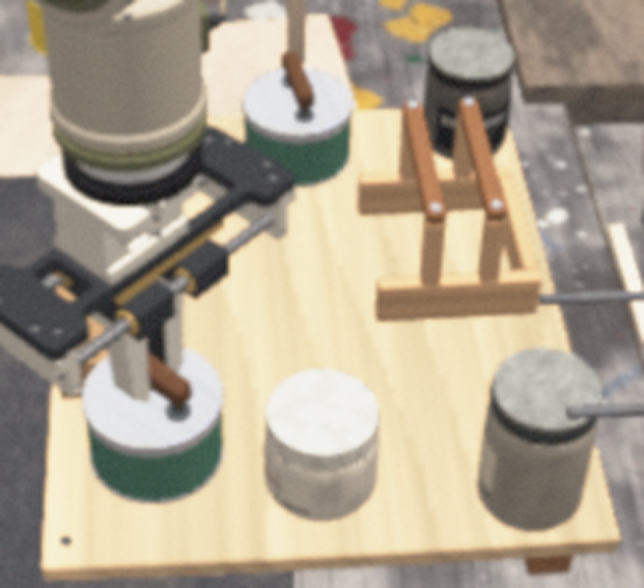

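Run:
```python
from h import *
t=np.load("top2.npz");s=np.load("side0.npz")
a=cv2.resize(t["image"][160:230,340:420],None,fx=9,fy=8,interpolation=cv2.INTER_CUBIC)
cv2.imwrite("pics/bayt.png",a[:,:,::-1])
b=cv2.resize(s["image"][205:300,350:440],None,fx=7,fy=6.2,interpolation=cv2.INTER_CUBIC)
cv2.imwrite("pics/bays.png",b[:,:,::-1])
```

```text
(no output)
```

View pics/bayt.png

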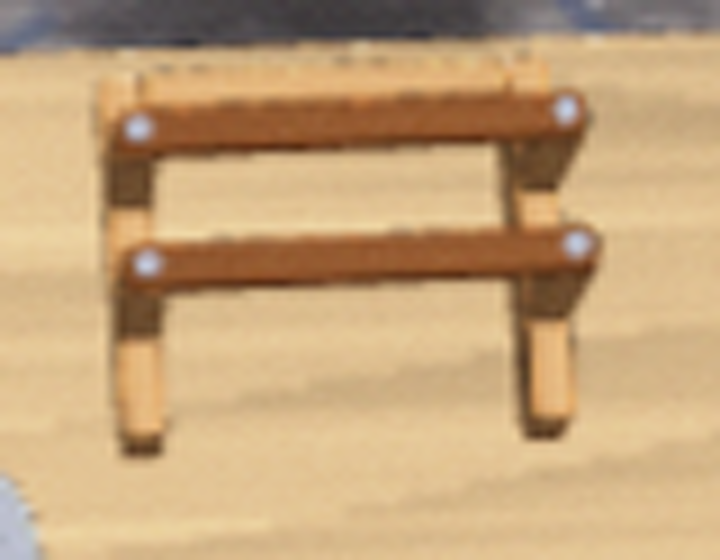

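View pics/bays.png

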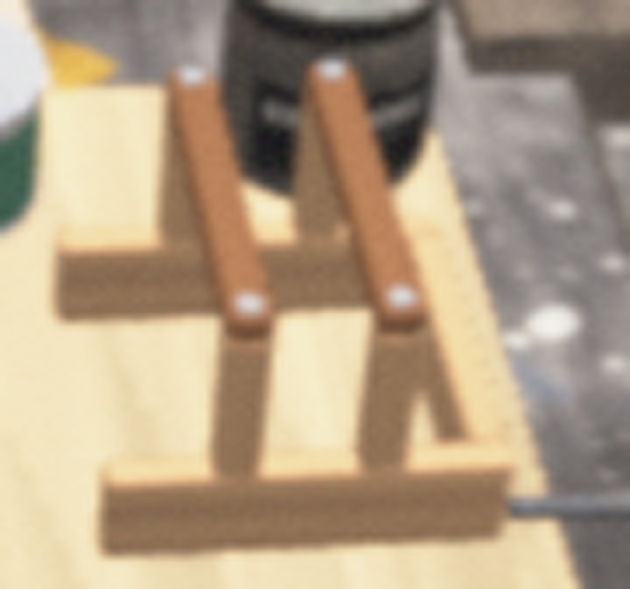

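Run:
```python
from h import *
t=np.load("top2.npz");s=np.load("side0.npz")
T=lambda u,v:(340+(u+.5)/9-.5,160+(v+.5)/8-.5)
S=lambda u,v:(350+(u+.5)/7-.5,205+(v+.5)/6.2-.5)
# order backL backR frontL frontR
tp=[T(138,127),T(566,109),T(147,263),T(577,242)]
sp=[S(333,70),S(402,296),S(192,76),S(250,302)]
def tri(p,q):
    o1,d1=ray(t,[p]);o2,d2=ray(s,[q]);d1=d1[0];d2=d2[0]
    k=np.linalg.lstsq(np.c_[d1,-d2],o2-o1,rcond=None)[0]
    return (o1+d1*k[0]+o2+d2*k[1])/2,np.linalg.norm(o1+d1*k[0]-o2-d2*k[1])
Q=[]
for p,q in zip(tp,sp):
    r=tri(p,q);Q.append(r[0]);print(r[0].round(4),round(r[1],4))
Q=np.array(Q)
for z in (.166,.164): print("plane",z,"top",onplane(t,tp,z).round(4).tolist(),"\n side",onplane(s,sp,z).round(4).tolist())
M=onplane(t,tp,.165)
# fit rigid: bay coords
B=np.array([[.078,.056],[.078,-.056],[.037,.056],[.037,-.056]])
for name,M in(("top",M[:,:2]),("tri",Q[:,:2]),("side",onplane(s,sp,.165)[:,:2])):
    mb=B.mean(0);mm=M.mean(0);H=(B-mb).T@(M-mm);a=np.arctan2(H[0,1]-H[1,0],H[0,0]+H[1,1])
    R=np.array([[np.cos(a),-np.sin(a)],[np.sin(a),np.cos(a)]])
    o=mm-R@mb; print(name,"yaw",np.degrees(a).round(2),"mouth",o.round(4),"home",(o+R@[.062,0]).round(4),"res",np.abs((B@R.T+o)-M).max().round(4))
# front ends tops (inner/outer midpoints) z .100
f=onplane(t,[T(141,432),T(552,415)],.0995);print("front ends",f.round(4))
f=onplane(s,[S(58,246),S(105,476)],.0995);print("front ends side (outer/inner near corners)",f.round(4))
```

```text
[ 0.6815 -0.0597  0.1657] 0.0001
[ 0.684  -0.1717  0.1663] 0.0001
[ 0.6403 -0.0606  0.1655] 0.0
[ 0.6432 -0.1725  0.1665] 0.0005
plane 0.166 top [[0.6814, -0.0597, 0.166], [0.684, -0.1718, 0.166], [0.6402, -0.0606, 0.166], [0.6436, -0.1726, 0.166]] 
 side [[0.6814, -0.0601, 0.166], [0.6842, -0.1714, 0.166], [0.6402, -0.0613, 0.166], [0.643, -0.1721, 0.166]]
plane 0.164 top [[0.682, -0.0598, 0.164], [0.6846, -0.172, 0.164], [0.6407, -0.0607, 0.164], [0.6441, -0.1729, 0.164]] 
 side [[0.6819, -0.0575, 0.164], [0.6847, -0.1692, 0.164], [0.6406, -0.0588, 0.164], [0.6434, -0.1699, 0.164]]
top yaw 1.49 mouth [ 0.6051 -0.1177] home [ 0.6671 -0.1161] res 0.0003
tri yaw 1.37 mouth [ 0.6048 -0.1175] home [ 0.6667 -0.116 ] res 0.0001
side yaw 1.44 mouth [ 0.6049 -0.1165] home [ 0.6669 -0.1149] res 0.0005
front ends [[ 0.6046 -0.0603  0.0995]
 [ 0.6069 -0.1721  0.0995]]
front ends side (outer/inner near corners) [[ 0.6031 -0.0671  0.0995]
 [ 0.6064 -0.1773  0.0995]]
```

```bash
python3 goto.py .545 -.1185 .225 91.4
```

```text
t 11.43 tcp [ 0.4532 -0.3116  0.1553] xaxis [-0.  0. -1.] jaw deg 45.0 q7 1.44 F [-0.87  0.21 -8.28] w 0.0136
tx ty tz cm [-6.97 20.15 -7.16] dist 0.225
turn (deg) -46.4
```

```bash
python3 -m handwheel '[{"grip":1,"tx":-3.5,"ty":0,"tz":0,"turn":0},{"grip":1,"tx":-7,"ty":0,"tz":0,"turn":0},{"grip":1,"tx":-7,"ty":4,"tz":-1.4,"turn":-9},{"grip":1,"tx":-7,"ty":8,"tz":-2.8,"turn":-18},{"grip":1,"tx":-7,"ty":12,"tz":-4.3,"turn":-27},{"grip":1,"tx":-7,"ty":16,"tz":-5.7,"turn":-36},{"grip":1,"tx":-7,"ty":20,"tz":-7.2,"turn":-45},{"grip":1,"tx":-7,"ty":20.2,"tz":-7.2,"turn":-46.4}]'; python3 goto.py .545 -.1185 .130 91.4
```

```text
time: 12.42
ee_pos: [0.5465, -0.1139, 0.2254]
tool_rot: [-0.024, 1.57, 0.027]
wrist_force: [-0.6, -0.3, -8.2]
gripper_width: 0.0136
t 12.43 tcp [ 0.5465 -0.1139  0.2254] xaxis [ 0.001  0.002 -1.   ] jaw deg 91.9 q7 1.69 F [-0.57 -0.35 -8.19] w 0.0136
tx ty tz cm [ 9.54 -0.47 -0.17] dist 0.096
turn (deg) 0.5
```

```bash
python3 -m handwheel '[{"grip":1,"tx":0,"ty":0,"tz":0,"turn":0},{"grip":1,"tx":3,"ty":0,"tz":0,"turn":0},{"grip":1,"tx":6,"ty":0,"tz":0,"turn":0},{"grip":1,"tx":8,"ty":0,"tz":0,"turn":0},{"grip":1,"tx":8,"ty":0,"tz":0,"turn":0}]'; python3 goto.py .545 -.1185 .129 91.4;python3 - <<'E'
from plant import cams
import cv2,numpy as np
c=cams.capture("side"); d=cams.capture("top"); np.savez("top4.npz",**d)
a=np.hstack([cv2.resize(c["image"][190:320,240:440],(400,260)),cv2.resize(d["image"][160:290,300:500],(400,260))])
cv2.imwrite("pics/c9.png",a[:,:,::-1])
E
python3 goto.py .545 -.1185 .129 91.4
```

```text
time: 13.05
ee_pos: [0.5437, -0.1191, 0.1444]
tool_rot: [-0.018, 1.574, 0.017]
wrist_force: [0.2, -0.1, -8.1]
gripper_width: 0.0133
t 13.05 tcp [ 0.5437 -0.1191  0.1444] xaxis [-0.003 -0.    -1.   ] jaw deg 91.3 q7 1.68 F [ 0.17 -0.12 -8.14] w 0.0133
tx ty tz cm [1.54 0.06 0.14] dist 0.015
turn (deg) -0.1
t 13.15 tcp [ 0.5452 -0.1188  0.1461] xaxis [ 0. -0. -1.] jaw deg 91.3 q7 1.68 F [ 0.56  0.66 -8.59] w 0.0138
tx ty tz cm [ 1.71  0.04 -0.02] dist 0.017
turn (deg) -0.1
```

View pics/c9.png

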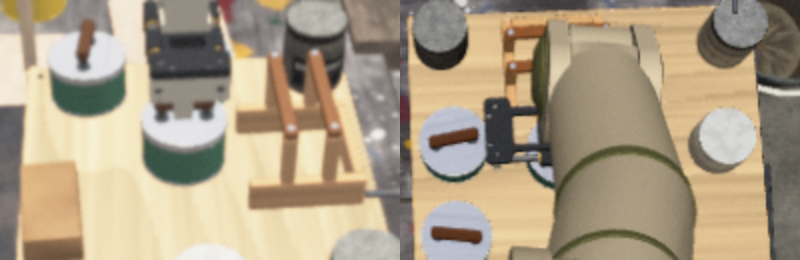

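```bash
python3 -m handwheel '[{"grip":1,"tx":1.2,"ty":0,"tz":0,"turn":0},{"grip":1,"tx":1.7,"ty":0,"tz":0,"turn":0},{"grip":1,"tx":1.7,"ty":0.05,"tz":1.5,"turn":0},{"grip":1,"tx":1.7,"ty":0.05,"tz":3,"turn":0},{"grip":1,"tx":1.7,"ty":0.05,"tz":4.5,"turn":0},{"grip":1,"tx":1.7,"ty":0.05,"tz":4.5,"turn":0},{"grip":1,"tx":1.9,"ty":0.05,"tz":4.5,"turn":0},{"grip":1,"tx":2.0,"ty":0.05,"tz":4.5,"turn":0}]'; python3 goto.py .59 -.1177 .1255 91.4
```

```text
time: 14.15
ee_pos: [0.5895, -0.1168, 0.1261]
tool_rot: [-0.02, 1.571, 0.019]
wrist_force: [-4.0, -1.0, 4.7]
gripper_width: 0.0139
t 14.15 tcp [ 0.5895 -0.1168  0.1261] xaxis [-0. -0. -1.] jaw deg 91.4 q7 1.67 F [-4.04 -1.01  4.73] w 0.0139
tx ty tz cm [ 0.06 -0.09  0.04] dist 0.001
turn (deg) -0.0
```

```bash
python3 -m handwheel '[{"grip":0.75,"tx":0,"ty":0,"tz":0,"turn":0},{"grip":0.55,"tx":0,"ty":0,"tz":0,"turn":0},{"grip":0.55,"tx":-1,"ty":0,"tz":0,"turn":0},{"grip":0.55,"tx":-5,"ty":0,"tz":0,"turn":0},{"grip":0.55,"tx":-6,"ty":0,"tz":0,"turn":0},{"grip":0.55,"tx":-6,"ty":0,"tz":-5,"turn":0},{"grip":0.55,"tx":-6,"ty":0,"tz":-8,"turn":0},{"grip":0.55,"tx":-6,"ty":0,"tz":-8,"turn":0}]'; python3 goto.py .51 -.119 .1 91.4;python3 - <<'E'
from plant import cams
import cv2,numpy as np
c=cams.capture("side"); np.savez("side5.npz",**c)
a=cv2.resize(c["image"][190:320,240:440],(800,520))
cv2.imwrite("pics/c10.png",a[:,:,::-1])
E
```

```text
time: 15.15
ee_pos: [0.5081, -0.1185, 0.186]
tool_rot: [-0.019, 1.572, 0.019]
wrist_force: [0.8, -0.2, -0.6]
gripper_width: 0.0416
t 15.15 tcp [ 0.5081 -0.1185  0.186 ] xaxis [-0.001 -0.    -1.   ] jaw deg 91.4 q7 1.69 F [ 0.75 -0.17 -0.6 ] w 0.0416
tx ty tz cm [ 8.6  -0.05  0.2 ] dist 0.086
turn (deg) -0.0
```

View pics/c10.png

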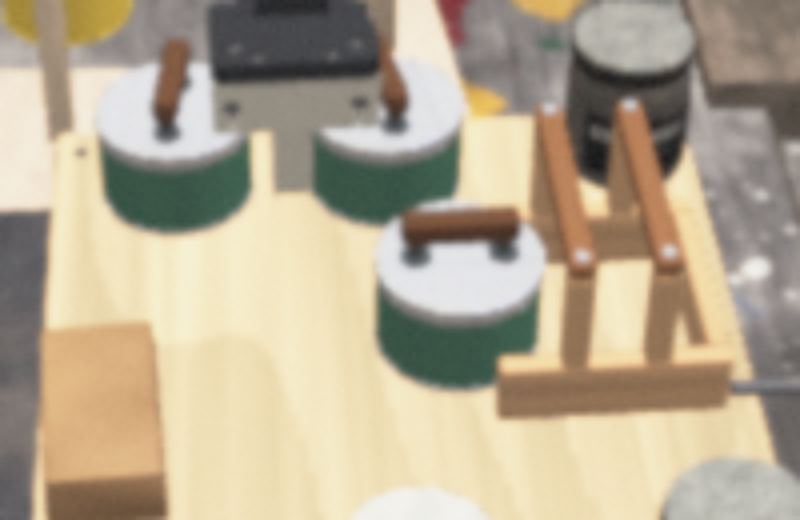

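```bash
python3 -m handwheel '[{"grip":0.55,"tx":4,"ty":0,"tz":0,"turn":0},{"grip":0.55,"tx":7.5,"ty":0,"tz":0,"turn":0},{"grip":0.55,"tx":8.6,"ty":0,"tz":0,"turn":0},{"grip":0.55,"tx":8.6,"ty":0.0,"tz":1.5,"turn":0},{"grip":0.55,"tx":8.6,"ty":0.0,"tz":3,"turn":0},{"grip":0.55,"tx":8.6,"ty":0.0,"tz":4.5,"turn":0},{"grip":0.55,"tx":8.6,"ty":0,"tz":5.5,"turn":0},{"grip":0.55,"tx":8.6,"ty":0,"tz":5.5,"turn":0}]'; python3 goto.py .6225 -.1166 .1 91.4;python3 - <<'E'
from plant import cams
import cv2,numpy as np
c=cams.capture("side"); np.savez("side6.npz",**c)
a=cv2.resize(c["image"][190:320,240:440],(800,520))
cv2.imwrite("pics/c11.png",a[:,:,::-1])
E
```

```text
time: 16.2
ee_pos: [0.5643, -0.1171, 0.1003]
tool_rot: [-0.019, 1.574, 0.019]
wrist_force: [-7.0, -0.0, 4.0]
gripper_width: 0.0419
t 16.2 tcp [ 0.5643 -0.1171  0.1003] xaxis [-0.003 -0.    -1.   ] jaw deg 91.4 q7 1.67 F [-7.05 -0.04  4.04] w 0.0419
tx ty tz cm [ 0.01 -0.09  5.82] dist 0.058
turn (deg) 0.0
```

View pics/c11.png

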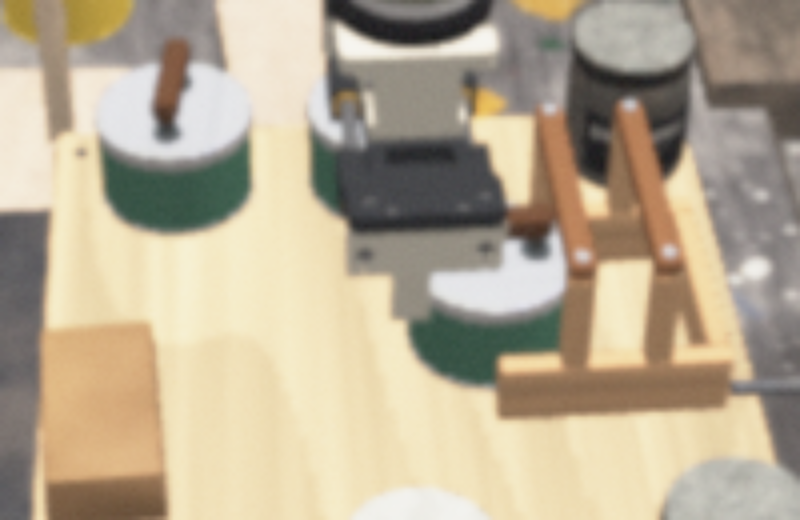

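Run:
```python
from h import *
c=np.load("side6.npz"); o,d=ray(c,[(240+497/4,190+268/4),(240+350/4,190+273/4)])
for y in(-.20,-.211,-.22,):
    k=(y-o[1])/d[:,1]; print(y,(o+d*k[:,None]).round(3).tolist())
X=cloud(c)
for p in((363,254),(330,255),(345,256),(340,248)):print(X[p[1],p[0]].round(3))
```

```text
-0.2 [[0.6, -0.2, 0.184], [0.534, -0.2, 0.184]]
-0.211 [[0.599, -0.211, 0.194], [0.533, -0.211, 0.194]]
-0.22 [[0.597, -0.22, 0.202], [0.533, -0.22, 0.202]]
[ 0.597 -0.202  0.193]
[ 0.538 -0.204  0.195]
[ 0.565 -0.206  0.193]
[ 0.555 -0.207  0.214]
```

```bash
python3 -m handwheel '[{"grip":0.55,"tx":0,"ty":-0.05,"tz":1.2,"turn":0},{"grip":0.55,"tx":0,"ty":-0.05,"tz":2.4,"turn":0},{"grip":0.55,"tx":0,"ty":-0.05,"tz":3.6,"turn":0},{"grip":0.55,"tx":0,"ty":-0.05,"tz":4.5,"turn":0},{"grip":0.55,"tx":0,"ty":-0.05,"tz":5,"turn":0},{"grip":0.55,"tx":0,"ty":-0.05,"tz":5.2,"turn":0},{"grip":0.55,"tx":0,"ty":-0.05,"tz":5.2,"turn":0}]'; python3 goto.py .6225 -.1166 .1 91.4;python3 - <<'E'
from plant import cams
import cv2,numpy as np
c=cams.capture("side"); np.savez("side7.npz",**c)
a=cv2.resize(c["image"][190:320,240:440],(800,520))
cv2.imwrite("pics/c12.png",a[:,:,::-1])
E
```

```text
time: 17.12
ee_pos: [0.6152, -0.1163, 0.1003]
tool_rot: [-0.019, 1.575, 0.019]
wrist_force: [-9.1, -1.3, 5.3]
gripper_width: 0.0418
t 17.12 tcp [ 0.6152 -0.1163  0.1003] xaxis [-0.005 -0.    -1.   ] jaw deg 91.4 q7 1.67 F [-9.06 -1.25  5.32] w 0.0418
tx ty tz cm [ 0.02 -0.05  0.72] dist 0.007
turn (deg) 0.0
```

View pics/c12.png

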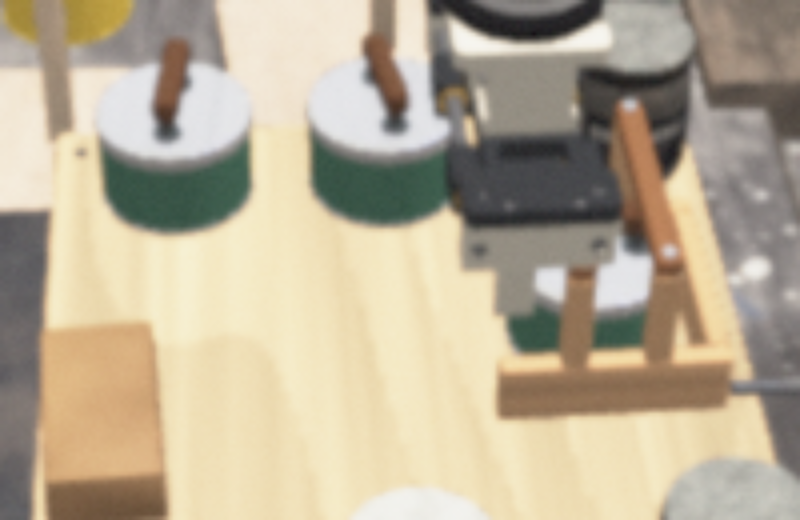

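```bash
python3 -m handwheel '[{"grip":0.55,"tx":0,"ty":0,"tz":0.3,"turn":0},{"grip":0.55,"tx":0,"ty":0,"tz":0.5,"turn":0},{"grip":0.55,"tx":0,"ty":0,"tz":0.5,"turn":0}]'; python3 goto.py .6225 -.1166 .1 91.4
python3 -m handwheel '[{"grip":0.55,"tx":0,"ty":0,"tz":0.2,"turn":0},{"grip":0.55,"tx":0,"ty":0,"tz":0.2,"turn":0}]'; python3 goto.py .6225 -.1166 .1 91.4
```

```text
time: 17.55
ee_pos: [0.6204, -0.1162, 0.1003]
tool_rot: [-0.019, 1.575, 0.019]
wrist_force: [-8.7, -0.6, 4.6]
gripper_width: 0.0419
t 17.55 tcp [ 0.6204 -0.1162  0.1003] xaxis [-0.004 -0.    -1.   ] jaw deg 91.4 q7 1.67 F [-8.69 -0.61  4.63] w 0.0419
tx ty tz cm [ 0.03 -0.04  0.21] dist 0.002
turn (deg) 0.0
time: 17.8
ee_pos: [0.6222, -0.1162, 0.1003]
tool_rot: [-0.019, 1.575, 0.019]
wrist_force: [-9.7, -0.1, 5.1]
gripper_width: 0.0423
t 17.8 tcp [ 0.6222 -0.1162  0.1003] xaxis [-0.004 -0.    -1.   ] jaw deg 91.4 q7 1.67 F [-9.72 -0.09  5.14] w 0.0423
tx ty tz cm [ 0.03 -0.05  0.02] dist 0.001
turn (deg) 0.0
```

```bash
for i in 1; do python3 -m handwheel '[{"grip":0.55,"tx":0,"ty":0,"tz":0.2,"turn":0},{"grip":0.55,"tx":0,"ty":0,"tz":0.2,"turn":0}]' | sed -n 2,4p; done
python3 -m handwheel '[{"grip":0.55,"tx":0,"ty":0,"tz":0.2,"turn":0},{"grip":0.55,"tx":0,"ty":0,"tz":0.2,"turn":0}]'|sed -n 2,4p;  python3 - <<'E'
from plant import cams
import cv2,numpy as np
c=cams.capture("side"); np.savez("side8.npz",**c)
a=cv2.resize(c["image"][190:320,300:460],(800,600))
cv2.imwrite("pics/c13.png",a[:,:,::-1])
E
```

```text
ee_pos: [0.6234, -0.1162, 0.1003]
tool_rot: [-0.019, 1.577, 0.019]
wrist_force: [-10.9, -0.3, 7.5]
ee_pos: [0.6235, -0.1162, 0.1002]
tool_rot: [-0.019, 1.58, 0.019]
wrist_force: [-17.4, 0.6, 11.6]
```

View pics/c13.png

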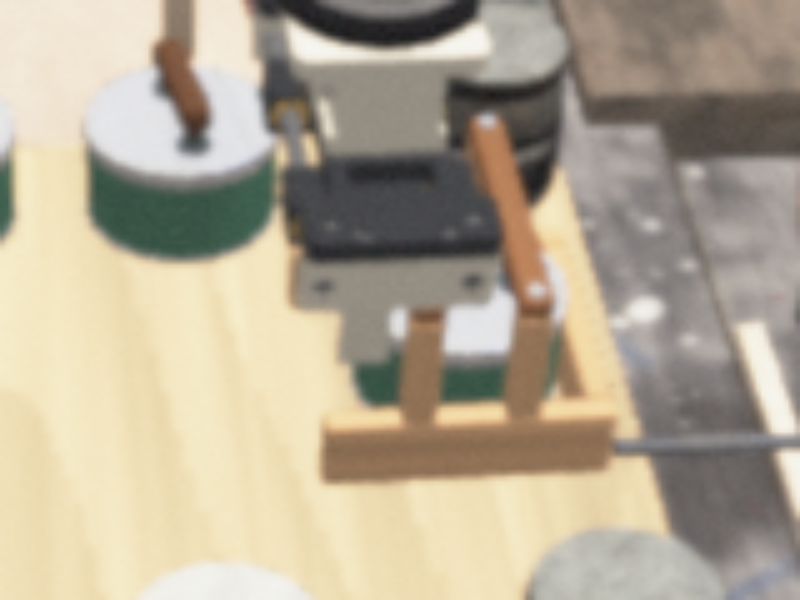

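```bash
python3 -m handwheel '[{"grip":0.55,"tx":0,"ty":0,"tz":-1,"turn":0},{"grip":0.55,"tx":0,"ty":0,"tz":-4,"turn":0},{"grip":0.55,"tx":0,"ty":0,"tz":-9,"turn":0},{"grip":0.55,"tx":-5,"ty":0,"tz":-12,"turn":0},{"grip":0.55,"tx":-11,"ty":0,"tz":-12,"turn":0},{"grip":0.55,"tx":-17,"ty":0,"tz":-12,"turn":0},{"grip":0.55,"tx":-22,"ty":3,"tz":-12,"turn":0},{"grip":0.55,"tx":-24,"ty":9,"tz":-12,"turn":0}]'; python3 -m handwheel '[{"grip":0.55,"tx":0,"ty":6,"tz":0,"turn":5},{"grip":0.55,"tx":0,"ty":12,"tz":0,"turn":15},{"grip":0.55,"tx":0,"ty":18,"tz":0,"turn":25},{"grip":0.55,"tx":0,"ty":24,"tz":0,"turn":30},{"grip":0.55,"tx":0,"ty":30,"tz":2,"turn":30},{"grip":0.55,"tx":0,"ty":34,"tz":3,"turn":30},{"grip":0.55,"tx":0,"ty":34,"tz":3,"turn":30}]'
python3 goto.py;python3 - <<'E'
from plant import cams
from meas import *
for n in("top","side"):
    c=cams.capture(n); np.savez(n+"9.npz",**c); cv2.imwrite(f"pics/{n}9.png",c["image"][:,:,::-1])
E
```

```text
time: 19.35
ee_pos: [0.5079, -0.0304, 0.3439]
tool_rot: [-0.016, 1.563, 0.016]
wrist_force: [1.3, 1.3, -0.5]
gripper_width: 0.042
time: 20.23
ee_pos: [0.5274, 0.3158, 0.3397]
tool_rot: [0.389, 1.536, -0.385]
wrist_force: [-0.2, -1.2, 0.0]
gripper_width: 0.0421
t 20.23 tcp [0.5274 0.3158 0.3397] xaxis [ 0.001  0.002 -1.   ] jaw deg 61.7 q7 0.39 F [-0.16 -1.18  0.04] w 0.0421
```

View pics/top9.png

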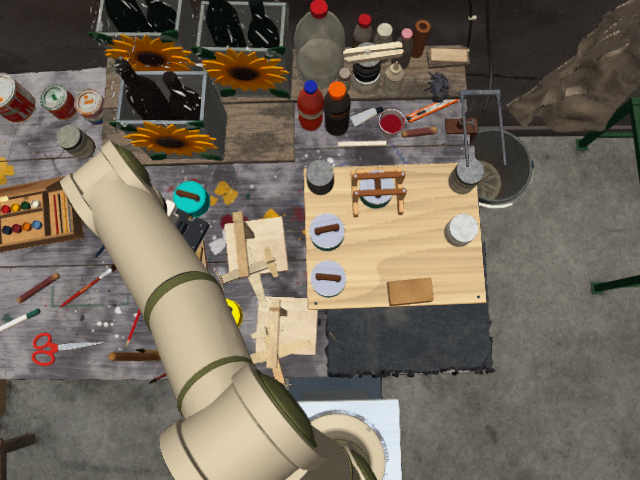

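View pics/side9.png

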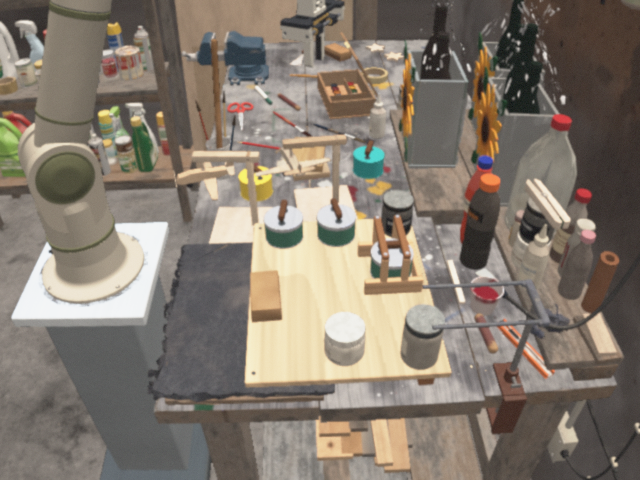

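Run:
```python
from meas import *
t=np.load("top9.npz");t0=np.load("top0.npz");s=np.load("side9.npz")
tins(t,[(326,231),(328,279)])
c=t; im=cv2.cvtColor(c["image"],cv2.COLOR_RGB2HSV).astype(int)
H,S,V=[im[...,i] for i in range(3)]
Y,Xg=np.mgrid[0:480,0:640]
lid=((Xg-377)**2+(Y-189)**2<22**2)&(H>95)&(H<135)&(S<80)&(V>110)&(Y>178)
px=np.argwhere(lid)[:,::-1]
hull=cv2.convexHull(px.astype(np.int32)).reshape(-1,2)
L=onplane(c,px,.12)[:,:2]
A=np.array([np.cos(np.radians(1.4)),np.sin(np.radians(1.4))]);B=np.array([-A[1],A[0]]);o=np.array([.6049,-.1173])
u=(L-o)@A;v=(L-o)@B
print("lid in bay: x min/max",u.min().round(4),u.max().round(4),"y",v.min().round(4),v.max().round(4))
bnd=onplane(c,hull,.12)[:,:2]; ub=(bnd-o)@A; k=ub<.055
AA=np.c_[2*bnd[k],np.ones(k.sum())];sol=np.linalg.lstsq(AA,(bnd[k]**2).sum(1),rcond=None)[0]
print("rear-arc fit centre bay",((sol[:2]-o)@A).round(4),((sol[:2]-o)@B).round(4),"r",np.sqrt(sol[2]+sol[:2]@sol[:2]).round(4))
d=np.abs(t["image"].astype(int)-t0["image"]).max(2)
for n,(a,b) in dict(tub=(463,230),sand=(410,291),dusty=(466,174),black=(319,177),turq=(191,197)).items():
    p=d[b-18:b+18,a-18:a+18]; print(n,(p>40).sum())
a=np.hstack([cv2.resize(t["image"][155:225,340:420],(400,350),interpolation=cv2.INTER_CUBIC),cv2.resize(s["image"][205:300,350:450],(400,350),interpolation=cv2.INTER_CUBIC)])
cv2.imwrite("pics/fin.png",a[:,:,::-1])
```

```text
px (326, 231) bar (560.0, 10.2) (12.7, 56.1) mean [560.   10.4] dir deg from +x 100.3 lid (561.3, 11.4, 42.0) ls [561.3  10.9]
px (328, 279) bar (446.0, 9.8) (56.2, 12.6) mean [446.   10.1] dir deg from +x 83.1 lid (446.7, 10.7, 42.1) ls [447.2  10.4]
lid in bay: x min/max 0.0201 0.0809 y -0.0381 0.0532
rear-arc fit centre bay 0.0727 0.006 r 0.0524
tub 0
sand 0
dusty 0
black 0
turq 76
```

View pics/fin.png

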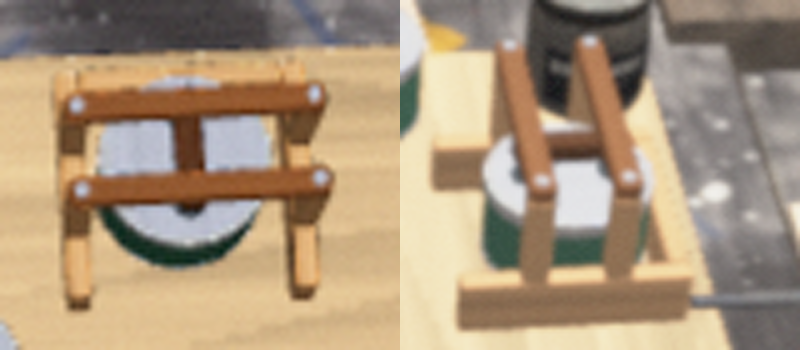

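```bash
python3 - <<'E'
from h import *
t=np.load("top9.npz")
P=onplane(t,[(340+97.5/5-.4,155+145/5),(340+271/5-.4,155+145/5),(340+180/5-.4,155+246/5)],.1185)[:,:2]
a=np.radians(1.4);A=np.array([np.cos(a),np.sin(a)]);B=np.array([-A[1],A[0]]);o=np.array([.6049,-.1173])
print(((P-o)@A).round(4),((P-o)@B).round(4))
E
python3 -c "
from plant import workorder
print(workorder.job_done())"
```

```text
[0.0698 0.0656 0.0174] [ 0.0442 -0.0401  0.0075]
the job is handed in; nothing more can be done
None
```

I found the loaded tin and pushed it home under the bay's bars, and handed the job in at about 20 s of the 70 s allowed. No check failed outright.

**Finding the loaded tin:** I lifted all three by their bars. The near left tin pulled about 2.0 N and the far left about 2.2 N, so both are empty. The right one pulled about 8.9 N (about 0.9 kg), so it is the loaded one.

**Placing it:** I set the loaded tin down in the bay mouth and pushed it in with two fingers. It stopped moving at TCP x = 0.6235, and the force rose from 9 to 17 N as I pushed further.

**Last checks from the images:**
- **Loaded tin:** it stands upright, with the rear edge of its lid about 17 to 20 mm inside the mouth (20 mm expected when home). Its axis is about 2 mm off the bay's centreline.
- **Empty tins:** both stand upright within about 1.5 mm of where they started.
- **Bystanders:** the tub, sanding block and both jars show no change between the first and last pictures.
- **Arm:** it is clear of everything.

**Disagreements:**
- An automatic circle fit to the tin in the bay gave a wrong radius (52 mm instead of 42 mm) because the bars hide part of the lid. I discarded it and used edge readings taken by eye instead.
- The turquoise look-alike's patch of the picture changed because the arm is parked in front of it in the top view. The side view shows it unmoved.

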